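# Put a nut away in the rotary parts drum

## Task

Put the larger hexagon nut away in the leaning parts drum: turn the drum's cap by its bar grip until the window lies over the pocket marked by the round stud, and drop the nut through the window into that pocket. Then turn the cap back until the window is centred on the square block, so that the drum is shut, and let go; leave the smaller nut where it lies.

Things in the scene. Friction and masses are not known exactly. Their poses are not given: they have to be found in the camera images.
- large_nut: the larger of two loose hexagon nuts, plain steel, 28 mm across corners (its x), 24 mm across flats (flats at +-12 mm along its y, and every 60 degrees), 19 mm high, 0.04 kg (varies), lying flat on the bench. Origin: centre of its underside, z up
- nut_centre (a point): middle of the larger nut, 9.5 mm above its underside; it must come to lie within the pocket
- small_nut: the smaller hexagon nut, dark, 22 x 19 x 15 mm, lying flat on the bench, to be left where it lies. Origin: centre of its underside
- cap (a joint): turn of the flat aluminium cap on the drum, rad, growing anticlockwise as one looks down on the cap. 0: window exactly over the pocket with the round stud; +1.257 (72 degrees): window centred on the square block, over the drum's solid sector, i.e. shut. It turns with light friction (about 0.08 N m) and stays where it is left
- cap_grip (a point): point on the cap's axis 24 mm above the cap's deck, in the upright bar grip: a black bar 46 mm long, 14 mm thick, its top 37 mm above the deck, fixed across the middle of the cap. Its frame turns with the cap: z is the cap's axis (outward; leans 30 degrees from vertical, roughly towards the robot), x runs along the bar towards the window; take the bar across its y
- window (a point): centre of the cap's only window, in the plane of the deck's top, 52 mm from the axis. A sector-shaped hole 56 degrees wide, from 28 to 76 mm from the axis (49 mm across at its centre); the deck is 4 mm thick, the cap 172 mm across. Frame as cap_grip; moves with the cap
- pocket (a point): the place where the window's centre must come: 52 mm from the axis, in the plane of the deck's top, over the middle of the pocket marked by the round stud. Fixed on the drum (170 mm across, grey, on a leaning dark stand; it does not turn in use). Its x points outward from the axis, z along the axis. The pocket is a 72 degree sector between thin walls, from 22 to 81 mm from the axis, its floor 45 mm below the deck's top
- pocket_mark (a point): top centre of the upright round stud, 16 mm across, on the drum's rim at that pocket, 97 mm from the axis, 1 mm below the deck's top
- shut_mark (a point): top centre of the upright square block, 16 x 22 mm, on the drum's rim at the solid sector, 72 degrees anticlockwise from the stud, 95 mm from the axis, 1 mm below the deck's top

How it is judged:
On the way, in this order (a step that is already met when the one before it is completed fails the run):
1. the cap's window stands over the pocket with the round stud (value of joint cap between -0.17 and 0.17 rad), for 0.2 s.
2. the larger nut lies in that pocket (x of nut_centre in the frame of pocket between -0.0235 and 0.024 m and y of nut_centre in the frame of pocket between -0.033 and 0.033 m and z of nut_centre in the frame of pocket between -0.05 and -0.01 m), for 0.2 s.
At the end, for the whole second after the job is handed in: the larger nut lies at rest inside the pocket with the round stud, and the cap is shut: its window is centred on the square block to within 8 degrees (joint cap 1.257 +- 0.14 rad) and still (all of step 2 and value of joint cap between 1.117 and 1.397 rad and velocity of joint cap between -0.05 and 0.05 rad/s and linear speed of large_nut below 0.03 m/s); the robot touches nothing.
It fails at once if the smaller nut is moved by more than 30 mm (distance of small_nut from where it was at the start of the episode above 0.03 m).
It also fails if it takes over 61 s, if anything falls off the work surface, if the arm or the gripper's body presses on something with over 40 N, if the wrist force passes 120 N, or if a joint passes its speed limit or range.

## Robot

A 6-joint arm with a two-finger parallel gripper is mounted at the origin on the work surface; the furniture and walls round the work are solid. World frame = base frame: x ahead of the robot, y to its left, z up, the work surface at z = 0. Lengths are in m, angles in rad, forces in N, time in s.
With the tool pointing down it reaches from about 0.275 to 0.85 m from the base axis. Payload 19 kg.
Tool frame: the origin (TCP) lies midway between the tips of the shut fingers; the grasp point (between the pads) lies 19 mm behind it; z points along the fingers, y is the line along which they close (so a half turn about z gives the same grasp; the last joint's range is limited). The gripper opens to 85 mm and grips with 20 to 120 N. Pads are 22 mm wide; open, the fingers measure 114 mm over their backs; the gripper's body (76 mm by 85 mm) begins 54 mm behind the grasp point. The pads swing forward as they close: fully open they stand 13 mm farther back than shut.
Start: joints at [-1.363, 0.15, 1.437, -0, 1.554, -0.134], TCP at [0.193, -0.542, 0.211] pointing down, gripper open.
Joint ranges: [-2.8, 2.8], [-0.68, 2.1], [0.12, 2.68], [-1.39, 4.53], [0.16, 2.79], [-2.81, 2.81]. Speed limits (rad/s): [1.89, 1.89, 2.22, 3.01, 3.01, 3.01].

## Interface

Orientations are given as a 3x3 rotation matrix whose columns are the frame's x, y, z axes.
In Python, from rig import bot, viewer, order gives the robot as it stands. The module is installed in compiled form; this text tells all that it offers.
- The arm moves only by the tool carry_out, never from a script. Its argument "series" is a list that holds one entry, the list of rows, each a list of 7 numbers: the opening, from -1 (shut) to 1 (fully open), so that 0 is half open, then the shift along the tool's x, y, z in mm, then the turn, a rotation vector about the tool's x, y, z in degrees. In form: [[[hand, dx, dy, dz, rx, ry, rz], ...]]. A call has 1 to 20 rows; each row is the pose to reach, as a shift and turn from the pose commanded when the call began, along the tool's axes at that moment; what a row does not reach only later rows make up. A row lasts 1/10 s, in which the tool goes at most 50 mm and 8.59 degrees, less where a joint would pass 70% of its speed; a pose out of reach is approached as far as the arm can. A call with a gripper value outside its range is refused whole. The fingers move at their own pace and stop on an object; "force" is the grip in N (left out, the last holds). Time passes only in rows, so rows that repeat a pose let the fingers close. It gives the time, the measured TCP pose, the force, the opening and the grip force at its end, in the units of the state.
- bot.read_state(): the state, without advancing time (a new reading comes with each control period).
- viewer.camera(name): name is "side" or "top"; returns a dict with "frame" (384x512x3 uint8, red, green, blue), "vertical_fov" (degrees; the focal length in pixels is half the picture's height over the tangent of half this angle, whatever the lens; pixels are square), "cx", "cy" (the principal point, pixels), "cam_to_world" (4x4, takes a point from camera to world coordinates). Camera axes: x right, y up, looking along -z (the intrinsics and any distortion apply to the point x, -y, -z); pixel columns grow to the right and rows downward; lengths in m; the calibration is good to about 2 mm. A picture is of the moment at which its call begins. There is no depth.
- order.finish_job(): hands the job in; it is judged then, once.
The state is a dict: "t": time; "joints": joint angles; "qd": joint speeds; "joint_efforts": joint torques, N m; "tool_pos": TCP position; "orientation": TCP orientation; "wrist_force": force on the tool from outside, world axes, zero at the start; "wrist_torque": the same for the moment, N m; "width": opening from 0.0 (shut) to 1.0 (fully open); "grasp_force": force on a finger pad.
Only numpy, scipy, OpenCV 4.12 (cv2) and the standard library are available. Lean on these libraries where they do the work, as an engineer would, in place of code of your own. Each camera call takes 0.05 s, during which the arm holds its last target. There are 200 camera calls.

## Working session

There is one attempt and no reset: what is moved stays moved. The work goes in short steps, Python scripts to look and compute and a tool call to move; the robot and the scene stay as the last step left them, time stands still between calls to the robot, and variables do not carry over. Pictures are saved under pics/ and viewed, at most 10 in all, crops included, and the job is handed in when it is done.

Besides the shell and the picture viewer there is one more tool, called after "Request:" as name(argument=value, ...) on one line, values as JSON. carry_out: Moves the arm, as the interface text tells. Its arguments: {"type":"object","properties":{"series":{"type":"array"},"force":{"type":"number"}},"required":["series"]}

```bash
mkdir -p pics
cat > h.py <<'E'
import numpy as np, cv2
from rig import bot, viewer, order
def shot(n,f):
    c=viewer.camera(n); cv2.imwrite(f'pics/{f}.png',c['frame'][:,:,::-1]); np.save(f'pics/{f}.npy',c,allow_pickle=True); return c
def load(f): return np.load(f'pics/{f}.npy',allow_pickle=True).item()
def foc(c): return c['frame'].shape[0]/2/np.tan(np.radians(c['vertical_fov'])/2)
def ray(c,u,v):
    f=foc(c); M=c['cam_to_world']; d=M[:3,:3]@np.array([(u-c['cx'])/f,-(v-c['cy'])/f,-1]); return M[:3,3],d/np.linalg.norm(d)
def onz(c,u,v,z):
    o,d=ray(c,u,v); return o+d*(z-o[2])/d[2]
def tri(c1,p1,c2,p2):
    o1,d1=ray(c1,*p1);o2,d2=ray(c2,*p2)
    s=np.linalg.lstsq(np.c_[d1,-d2],o2-o1,rcond=None)[0]; a=o1+s[0]*d1;b=o2+s[1]*d2
    return (a+b)/2,np.linalg.norm(a-b)
def proj(c,P):
    M=c['cam_to_world'];q=M[:3,:3].T@(np.asarray(P)-M[:3,3]);f=foc(c);return np.array([c['cx']+f*q[0]/-q[2],c['cy']-f*q[1]/-q[2]])
E
python3 - <<'E'
from h import *
np.set_printoptions(precision=4,suppress=True)
for n in('top','side'):
    c=shot(n,n+'0'); print({k:v for k,v in c.items() if k!='frame'})
print(bot.read_state())
E
```

```text
{'vertical_fov': 55.03029043282553, 'cx': 253.10925134761905, 'cy': 191.96158799514387, 'cam_to_world': array([[-0.0174,  0.9847, -0.1733,  0.4251],
       [-0.9998, -0.0181, -0.0026,  0.0016],
       [-0.0057,  0.1732,  0.9849,  0.9658],
       [ 0.    ,  0.    ,  0.    ,  1.    ]])}
{'vertical_fov': 51.388490564090404, 'cx': 258.3533290164583, 'cy': 182.4032071814814, 'cam_to_world': array([[-0.9355,  0.1491, -0.3205,  0.2709],
       [-0.3532, -0.4287,  0.8316,  0.7443],
       [-0.0134,  0.8911,  0.4537,  0.5127],
       [ 0.    ,  0.    ,  0.    ,  1.    ]])}
{'t': 0.1, 'joints': array([-1.363 ,  0.1509,  1.4379,  0.    ,  1.5538, -0.134 ]), 'qd': array([-0.0007,  0.    , -0.0021, -0.0011, -0.0006,  0.0003]), 'joint_efforts': array([  0.0023, -71.4382, -57.1794,  -0.0003,   0.007 ,   0.    ]), 'tool_pos': array([ 0.1927, -0.5415,  0.2103]), 'orientation': array([[ 0.9422,  0.3352, -0.0002],
       [ 0.3352, -0.9422,  0.001 ],
       [ 0.0001, -0.001 , -1.    ]]), 'wrist_force': array([-0.315 , -0.4171, -0.4645]), 'wrist_torque': array([0.0062, 0.0536, 0.0247]), 'grasp_force': 0.0, 'width': 0.9974187671037763}
```

View pics/top0.png

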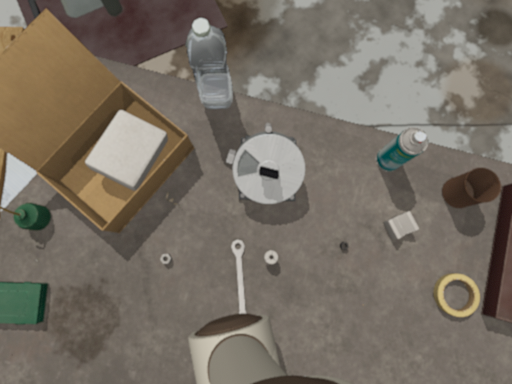

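View pics/side0.png

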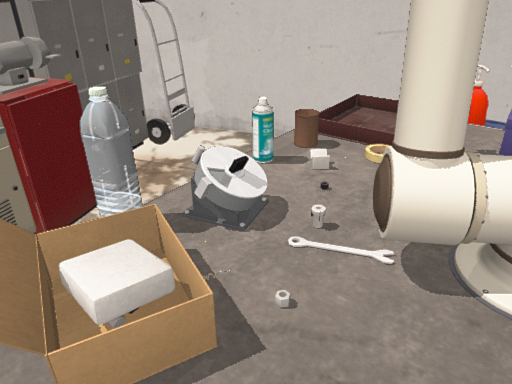

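Run:
```python
from h import *
t=load('top0')['frame'];s=load('side0')['frame']
def z(a,u0,v0,w,h,k): return cv2.resize(a[v0:v0+h,u0:u0+w],None,fx=k,fy=k,interpolation=cv2.INTER_CUBIC)[:,:,::-1]
A=z(t,215,115,100,100,4);B=z(s,180,140,100,100,4)
C=np.hstack([z(t,151,244,30,30,6),z(t,256,242,30,30,6),z(s,265,280,36,30,6),z(s,300,200,36,30,6)])
C=np.hstack([C,np.zeros((180,800-C.shape[1],3),np.uint8)]) if C.shape[1]<800 else C[:,:800]
cv2.imwrite('pics/c1.png',np.vstack([np.hstack([A,B]),C]))
# candidate
ct,cs=load('top0'),load('side0')
for a,b in(((166,259),(283,298)),((271,257),(319,215)),((344,246),(324,185))): print(tri(ct,a,cs,b))
```

```text
(array([0.42460922, 0.22988883, 0.01020364]), np.float64(0.0022165356533731624))
(array([ 0.42384592, -0.03793635,  0.02647549]), np.float64(0.00017638293291992465))
(array([ 0.45031362, -0.22657316,  0.00755525]), np.float64(0.0037354331612116163))
```

View pics/c1.png

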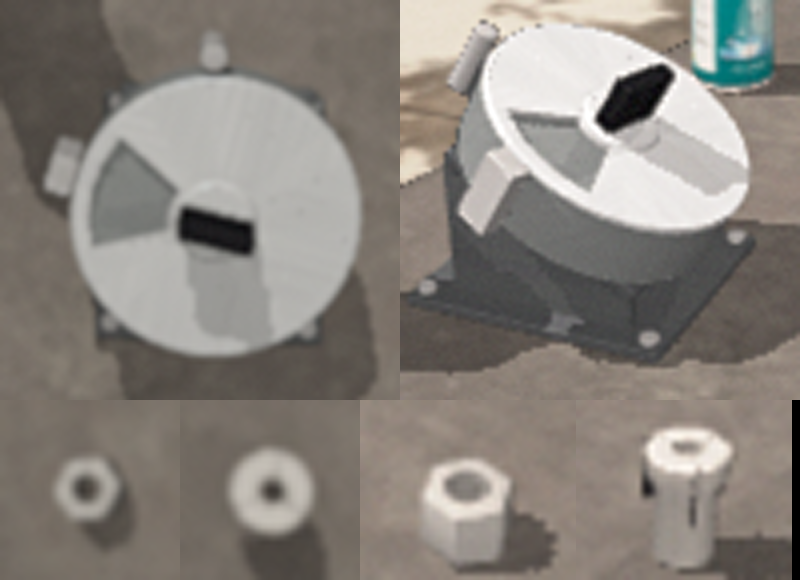

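```bash
cat > m.py <<'E'
from h import *
np.set_printoptions(precision=4,suppress=True)
def cap_ellipse(c,box):
    u0,v0,w,h=box; g=c['frame'][v0:v0+h,u0:u0+w].astype(int); m=((g.min(2)>165)).astype(np.uint8)
    n,l,st,_=cv2.connectedComponentsWithStats(m,connectivity=4); k=1+np.argmax(st[1:,4])
    m=(l==k).astype(np.uint8); m=cv2.morphologyEx(cv2.copyMakeBorder(m,9,9,9,9,0),cv2.MORPH_OPEN,cv2.getStructuringElement(2,(9,9)))[9:-9,9:-9]
    p=cv2.convexHull(cv2.findNonZero(m)); 
    full=cv2.drawContours(np.zeros_like(m),[p],-1,1,-1); q=cv2.findContours(full,0,1)[0][0]
    e=cv2.fitEllipse(q.astype(np.float32)); return ((e[0][0]+u0,e[0][1]+v0),(e[1][0]+1,e[1][1]+1),e[2])
def epts(e,n=72):
    t=np.linspace(0,2*np.pi,n,endpoint=False);a=np.radians(e[2]);x=e[1][0]/2*np.cos(t);y=e[1][1]/2*np.sin(t)
    return np.c_[e[0][0]+x*np.cos(a)-y*np.sin(a),e[0][1]+x*np.sin(a)+y*np.cos(a)]
E
python3 - <<'E'
from m import *
ct,cs=load('top0'),load('side0')
et=cap_ellipse(ct,(215,115,100,100)); es=cap_ellipse(cs,(180,140,100,100)); print(et,es)
C,r=tri(ct,et[0],cs,es[0]);print('centre',C,r)
# epipolar rim matching
def F(e,P):
    a=np.radians(e[2]);d=P-np.array(e[0]);x=d@[np.cos(a),np.sin(a)];y=d@[-np.sin(a),np.cos(a)]
    return (2*x/e[1][0])**2+(2*y/e[1][1])**2-1
n0=np.array([-.5,0,.866])
for it in range(3):
    R=[]
    for p in epts(et):
        o,d=ray(ct,*p); s0=(n0@(C-o))/(n0@d); ss=s0+np.linspace(-.04,.04,801)
        f=np.array([F(es,proj(cs,o+s*d)) for s in ss]); k=np.where(f[1:]*f[:-1]<0)[0]
        if len(k)==2 or len(k)==1:
            j=k[np.argmin(abs(ss[k]-s0))]
            if len(k)==2 and abs(ss[k[0]]-ss[k[1]])<.03: continue
            R.append(o+ss[j]*d)
    R=np.array(R); m=R.mean(0); n=np.linalg.svd(R-m)[2][2]; n*=np.sign(n[2]); 
    print(len(R),'n',n,'lean',np.degrees(np.arccos(n[2])),'az',np.degrees(np.arctan2(n[1],n[0])),'rms',np.std((R-m)@n), 'C off plane',(C-m)@n,'radii',np.percentile(np.linalg.norm(R-C,axis=1),[0,20,50,80,100])); n0=n
for nm,a,b in(('stud',(213,38),(486,30)),('block',(69,152),(505,163)),('bar',(215,231),(636,97)) ):
    P,r=tri(ct,(215+a[0]/4-.4,115+a[1]/4-.4),cs,(180+(b[0]-400)/4-.4,140+b[1]/4-.4)); h=(P-C)@n; print(nm,P,r,'h',h,'rad',np.linalg.norm(P-C-h*n))
print('nut',tri(ct,(151+87/6-.4,244+88/6-.4),cs,(265+104/6-.4,280+86/6-.4)))
img=ct['frame'].copy()
A=cv2.resize(img[115:215,215:315],None,fx=4,fy=4)
B=cv2.resize(cs['frame'][140:240,180:280],None,fx=4,fy=4)
cv2.polylines(A,[np.int32((epts(et)-[215,115]+.5)*4)],1,(255,0,0));cv2.polylines(B,[np.int32((epts(es)-[180,140]+.5)*4)],1,(255,0,0))
cv2.imwrite('pics/c2.png',np.hstack([A,B])[:,:,::-1])
E
```

```text
((269.65771484375, 167.7660026550293), (66.55630493164062, 70.00611114501953), 40.86147689819336) ((222.55897521972656, 168.85623741149902), (48.91032409667969, 94.48694610595703), 113.28491973876953)
centre [ 0.6465 -0.032   0.1099] 0.026887013784908428
60 n [-0.5066  0.1902  0.8409] lean 32.76093939178899 az 159.41808635190029 rms 0.011222062911819292 C off plane -0.00538109029970695 radii [0.0755 0.0808 0.0859 0.0941 0.1049]
62 n [-0.4677  0.2234  0.8552] lean 31.222455170205194 az 154.46867818945574 rms 0.012533562671213833 C off plane -0.0036606424090949705 radii [0.0755 0.0805 0.0853 0.094  0.0989]
62 n [-0.4678  0.2234  0.8551] lean 31.22717596060209 az 154.47350957743907 rms 0.012531384562377488 C off plane -0.0036559244211349664 radii [0.0755 0.0805 0.0853 0.094  0.0989]
stud [ 0.7205 -0.0344  0.1587] 0.008598120222924267 h 0.006571259946009024 rad 0.08839765867413102
block [0.6662 0.0513 0.1193] 0.007749987685266348 h 0.01740445845044211 rad 0.08434638776270037
bar [ 0.6184 -0.0323  0.1295] 0.0009278583625776917 h 0.02979215011136563 rad 0.01689057183575544
nut (array([0.4266, 0.2301, 0.0192]), np.float64(0.0023684550180911395))
```

View pics/c2.png

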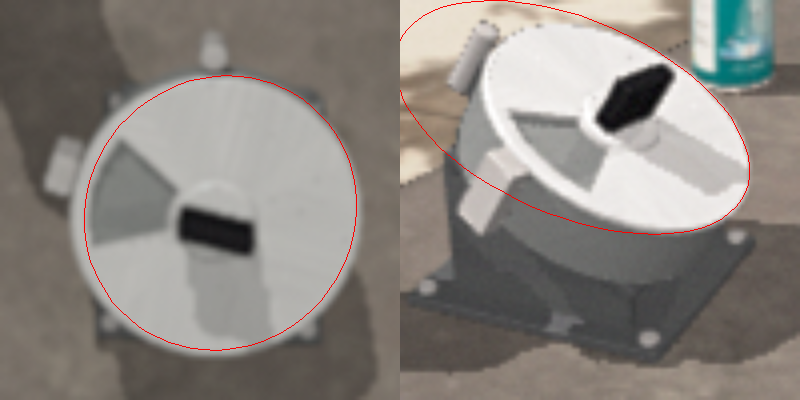

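Run:
```python
from h import *
t=load('top0')['frame'];s=load('side0')['frame']
A=cv2.resize(t[120:170,222:292],None,fx=8,fy=8,interpolation=cv2.INTER_CUBIC)[:,:,::-1]
B=cv2.resize(s[140:200,190:270],None,fx=10,fy=10,interpolation=cv2.INTER_CUBIC)[:,:,::-1]
cv2.imwrite('pics/c3.png',A);cv2.imwrite('pics/c4.png',B)
```

```text
(no output)
```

View pics/c3.png

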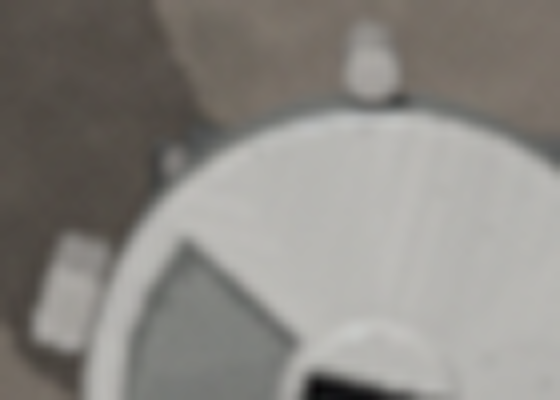

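View pics/c4.png

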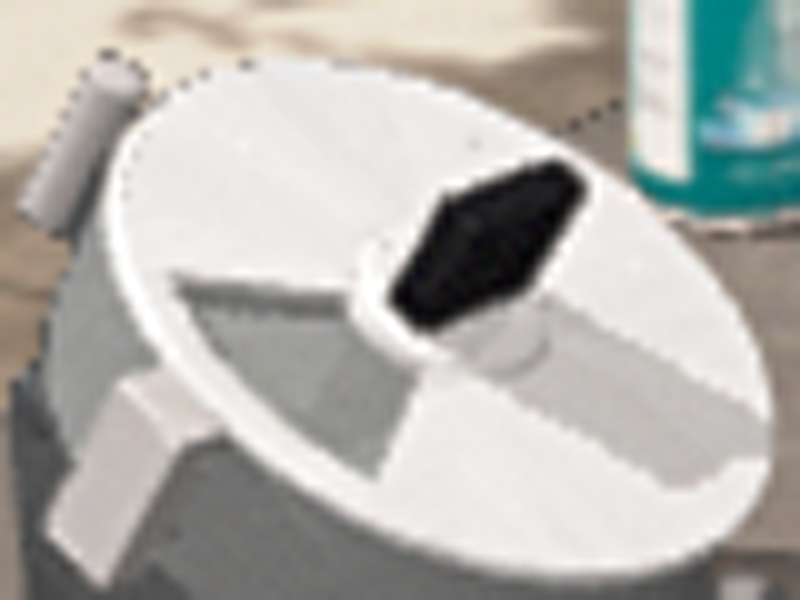

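```bash
cat > m2.py <<'E'
from h import *
np.set_printoptions(precision=4,suppress=True)
def epts(e,n=72):
    t=np.linspace(0,2*np.pi,n,endpoint=False);a=np.radians(e[2]);x=e[1][0]/2*np.cos(t);y=e[1][1]/2*np.sin(t)
    return np.c_[e[0][0]+x*np.cos(a)-y*np.sin(a),e[0][1]+x*np.sin(a)+y*np.cos(a)]
def refine(c,e,w=3):
    g=cv2.GaussianBlur(c['frame'].min(2).astype(np.float32),(0,0),.7); E=epts(e);cen=np.array(e[0]);out=[]
    for p in E:
        d=(p-cen)/np.linalg.norm(p-cen); s=np.arange(-w,w+.01,.1); q=p+s[:,None]*d
        f=cv2.remap(g,q[:,:1].astype(np.float32),q[:,1:].astype(np.float32),1)[:,0]; G=np.gradient(f); k=np.argmin(G)
        if G[k]<-2 and 0<k<len(s)-1: out.append(q[k])
    out=np.array(out,np.float32)
    for _ in range(3):
        e=cv2.fitEllipse(out); E=epts(e,720); r=np.min(np.linalg.norm(out[:,None]-E[None],axis=2),1); out=out[r<max(.4,1.5*np.median(r))]
    return e,len(out),r.mean()
def F(e,P):
    a=np.radians(e[2]);d=P-np.array(e[0]);x=d@[np.cos(a),np.sin(a)];y=d@[-np.sin(a),np.cos(a)]
    return (2*x/e[1][0])**2+(2*y/e[1][1])**2-1
E
python3 - <<'E'
from m2 import *
ct,cs=load('top0'),load('side0')
T=lambda x,y:(222+x/8-.45,120+y/8-.45); S=lambda x,y:(190+x/10-.45,140+y/10-.45); T4=lambda x,y:(215+x/4-.4,115+y/4-.4)
et=((215+216.5/4-.4,115+214/4-.4),(72.7,72),0.)
es=cv2.fitEllipse(np.float32([S(*p) for p in [(128,150),(250,62),(400,78),(540,130),(660,210),(745,320),(772,420),(125,220),(180,325),(240,405),(310,465),(400,525),(500,560),(620,563),(720,530),(760,480)]]))
print('hand',es); et=refine(ct,et,3.5); print(et); e2=refine(cs,es,2); print(e2); et=et[0]
pts={}
for nm,a,b in(('stud',T(372,76),S(118,75)),('block',T(68,303),S(172,402)),('wo1',T(185,240),S(175,278)),('wi1',T(300,342),S(350,298)),('wo2',T4(93,244),S(378,480)),('hub?bar',T4(217,230),S(510,215))):
    pts[nm],r=tri(ct,a,cs,b); print(nm,pts[nm],r)
for es in (es,e2[0]):
    C,r=tri(ct,et[0],cs,es[0]); print('C',C,r); n=np.array([-.5,0,.866])
    for it in range(3):
        R=[]
        for p in epts(et):
            o,d=ray(ct,*p); s0=(n@(C-o))/(n@d); ss=s0+np.linspace(-.05,.05,501)
            f=np.array([F(es,proj(cs,o+s*d)) for s in ss]); k=np.where(f[1:]*f[:-1]<0)[0]
            if len(k)==0 or (len(k)==2 and ss[k[1]]-ss[k[0]]<.03): continue
            R.append(o+ss[k[np.argmin(abs(ss[k]-s0))]]*d)
        R=np.array(R); m=R.mean(0); n=np.linalg.svd(R-m)[2][2]; n*=np.sign(n[2])
    print(len(R),'n',n,'lean',np.degrees(np.arccos(n[2])),'az',np.degrees(np.arctan2(n[1],n[0])),'rms',np.std((R-m)@n),'Coff',(C-m)@n,'rad',np.percentile(np.linalg.norm(R-C,axis=1),[0,20,50,80,100]))
    for k,P in pts.items(): h=(P-C)@n; print(k,'h',h,'rad',np.linalg.norm(P-C-h*n))
E
```

```text
hand ((234.59323120117188, 170.88674926757812), (41.09232711791992, 71.17852020263672), 121.05288696289062)
(((268.5339050292969, 168.43905639648438), (70.36320495605469, 72.52721405029297), 87.43458557128906), 59, np.float64(0.1805969437983692))
(((234.03305053710938, 171.52735900878906), (42.795589447021484, 71.84068298339844), 120.24459075927734), 36, np.float64(0.15660534124883094))
stud [ 0.7135 -0.0328  0.1589] 0.001396682185737785
block [0.6568 0.0567 0.1239] 0.00036476178340729396
wo1 [0.6724 0.0219 0.136 ] 0.0008174583649405458
wi1 [ 0.6452 -0.0113  0.1205] 0.0009314605247984582
wo2 [0.6168 0.0395 0.1032] 0.0011948792693045856
hub?bar [ 0.6156 -0.0337  0.1368] 0.002499732986332489
C [ 0.6316 -0.0342  0.1087] 0.0014235453008088273
55 n [-0.4982 -0.0084  0.867 ] lean 29.88408486199499 az -179.02937513582967 rms 0.0020726722498170015 Coff -0.004985950401222449 rad [0.0849 0.0853 0.0867 0.087  0.0896]
stud h 0.002776015402867496 rad 0.09605932699180793
block h -9.847428606704275e-05 rad 0.09552760383672683
wo1 h 0.0029223572683967462 rad 0.07444369153598927
wi1 h 0.003293244863119168 rad 0.028943657091375606
wo2 h 0.0019638819691137135 rad 0.07534930634808605
hub?bar h 0.03232544522370967 rad 0.000773793741125154
C [ 0.6326 -0.0341  0.1068] 0.00040734084620174877
56 n [-0.4901  0.0229  0.8714] lean 29.379394191540428 az 177.32704557917634 rms 0.0016289666270556638 Coff -0.005082088438100297 rad [0.085  0.0855 0.0866 0.0874 0.0895]
stud h 0.005826612823077719 rad 0.09612608650050275
block h 0.005142199396942042 rad 0.09539009173416615
wo1 h 0.007251122638315212 rad 0.07429468919802132
wi1 h 0.0062955659478499916 rad 0.028791219961774594
wo2 h 0.006251790445721287 rad 0.07511703519656134
hub?bar h 0.03445693895731691 rad 0.00038284655709690707
```

```bash
cat > g.py <<'E'
from m2 import *
from scipy.spatial.transform import Rotation as Ro
n=np.array([-.5,-.004,.866]);n/=np.linalg.norm(n)
D=np.array([0.6310,-0.0342,0.1110]) # deck centre
stud=np.array([.7135,-.0328,.1589])
sx=stud-D; sx-=sx@n*n; sx/=np.linalg.norm(sx); sy=np.cross(n,sx)
ang=lambda P:np.degrees(np.arctan2((P-D)@sy,(P-D)@sx))
def capR(a): # tool frame with x along cap x at angle a deg
    x=np.cos(np.radians(a))*sx+np.sin(np.radians(a))*sy; return np.c_[x,np.cross(-n,x),-n]
def go(p,R):
    s=bot.read_state(); R0=s['orientation']; print('shift mm',R0.T@(np.asarray(p)-s['tool_pos'])*1e3,'rot',Ro.from_matrix(R0.T@R).as_rotvec(degrees=True))
E
python3 - <<'E'
from g import *
ct=load('top0')
P={'block':[.6568,.0567,.1239],'wo1':[.6724,.0219,.136],'wi1':[.6452,-.0113,.1205],'wo2':[.6168,.0395,.1032],'stud':stud}
for k,p in P.items(): p=np.array(p); v=p-D; print(k,'h',v@n,'rad',np.linalg.norm(v-v@n*n),'ang',ang(p))
# nut
u,v=165,258; g=ct['frame'][v-12:v+13,u-12:u+13].min(2); m=(g>150).astype(np.uint8); 
G=cv2.resize(g,None,fx=8,fy=8,interpolation=cv2.INTER_CUBIC); m=(G>150).astype(np.uint8)
c=max(cv2.findContours(m,0,1)[0],key=cv2.contourArea)[:,0].astype(float)/8-.44+[u-12,v-12]
W=np.array([onz(ct,x,y,.019)[:2] for x,y in c])
M=W.mean(0);ctr=(W.max(0)+W.min(0))/2
for a in range(0,60,5):
    w=[np.ptp(W@[np.cos(np.radians(a+b)),np.sin(np.radians(a+b))]) for b in (0,60,120)]; print(a,np.round(w,4),np.mean(w).round(4))
print(ctr)
a0=72; 
for a in (76,80): go(D+.11*n,capR(a)); go(D+.009*n,capR(a))
E
```

```text
block h -0.0020922292914151465 rad 0.09534402223837711 ang 71.58119045236639
wo1 h 0.0007256101586133427 rad 0.07406513005387702 ang 48.401796658235874
wi1 h 0.0010354144959044149 rad 0.028552196357227423 ang 52.49854051735513
wo2 h 5.0400705614811296e-05 rad 0.07545970752506846 ang 101.55376268049775
stud h 0.00022580316126639272 rad 0.09540738447799713 ang 0.0
0 [0.022  0.0214 0.0223] 0.0219
5 [0.0222 0.0212 0.0223] 0.0219
10 [0.0226 0.0217 0.0224] 0.0223
15 [0.0229 0.0222 0.0228] 0.0226
20 [0.0231 0.0227 0.0231] 0.0229
25 [0.0232 0.023  0.0233] 0.0231
30 [0.0232 0.0231 0.0234] 0.0232
35 [0.0231 0.0233 0.0234] 0.0233
40 [0.0229 0.0233 0.0235] 0.0232
45 [0.0227 0.0232 0.0234] 0.0231
50 [0.0224 0.023  0.0231] 0.0228
55 [0.0219 0.0226 0.0226] 0.0224
[0.4255 0.2304]
shift mm [ 531.0637 -349.095     4.4341] rot [-23.2047  20.9723 -55.9747]
shift mm [ 578.766  -332.4602   91.8913] rot [-23.2047  20.9723 -55.9747]
shift mm [ 531.0637 -349.095     4.4341] rot [-24.0668  20.2713 -59.8725]
shift mm [ 578.766  -332.4602   91.8913] rot [-24.0668  20.2713 -59.8725]
```

Request:
carry_out(series=[[[1,531,-349,4,-23,21,-55],[1,531,-349,4,-23,21,-55],[1,531,-349,4,-23,21,-55],[1,531,-349,4,-23,21,-55],[1,531,-349,4,-23,21,-55],[1,531,-349,4,-23,21,-55],[1,531,-349,4,-23,21,-55],[1,531,-349,4,-23,21,-55],[1,531,-349,4,-23,21,-55],[1,531,-349,4,-23,21,-55],[1,531,-349,4,-23,21,-55],[1,531,-349,4,-23,21,-55],[1,531,-349,4,-23,21,-55],[1,531,-349,4,-23,21,-55],[1,531,-349,4,-23,21,-55],[1,531,-349,4,-23,21,-55]]], force=40)

```text
t: 1.7
tool_pos: [0.5756, -0.0356, 0.2065]
orientation: [[0.211, 0.841, 0.498], [0.97, -0.244, 0.001], [0.123, 0.483, -0.867]]
wrist_force: [-0.8, -1.3, 0.6]
width: 1.0
grasp_force: 0.0
```

Run:
```python
from g import *
s=bot.read_state();print(s['t'],s['joints'],s['wrist_force']);go(D+.009*n,capR(75)); shot('side','side1')
```

```text
1.7 [-0.2788 -0.1886  1.8713  0.1693  0.961  -0.0942] [-0.8336 -1.3102  0.5812]
shift mm [  1.3243   0.109  101.4641] rot [-0.0599  0.1913  0.0223]
```

View pics/side1.png

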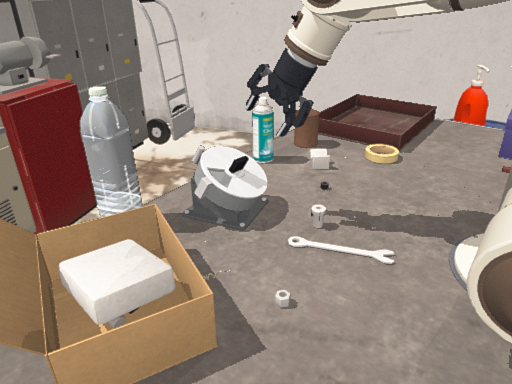

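Request:
carry_out(series=[[[1,1,0,35,0,0,0],[1,1,0,70,0,0,0],[1,1,0,90,0,0,0],[1,1,0,101,0,0,0],[1,1,0,101,0,0,0],[-1,1,0,101,0,0,0],[-1,1,0,101,0,0,0],[-1,1,0,101,0,0,0],[-1,1,0,101,0,0,0],[-1,1,0,101,0,0,0],[-1,1,0,101,0,0,0],[-1,1,0,101,0,0,0],[-1,1,0,101,0,0,0]]], force=40)

```text
t: 3.05
tool_pos: [0.6254, -0.0334, 0.119]
orientation: [[0.21, 0.842, 0.497], [0.97, -0.243, 0.002], [0.123, 0.481, -0.868]]
wrist_force: [-20.3, 1.0, 10.5]
width: 0.147
grasp_force: 40.5
```

Request:
carry_out(series=[[[-0.4,0,0,-4,0,0,0],[-0.4,0,0,-5,0,0,0],[-0.4,0,0,-5,0,0,0],[-1,0,0,-5,0,0,0],[-1,0,0,-5,0,0,0],[-1,0,0,-5,0,0,0],[-1,0,0,-5,0,0,0]]])

```text
t: 3.75
tool_pos: [0.623, -0.0335, 0.1231]
orientation: [[0.21, 0.842, 0.497], [0.97, -0.244, 0.002], [0.123, 0.481, -0.868]]
wrist_force: [-18.7, 2.0, 10.3]
width: 0.141
grasp_force: 39.1
```

Request:
carry_out(series=[[[-1,0,-1,0,0,0,6],[-1,0,-1,0,0,0,12],[-1,0,-1,0,0,0,18],[-1,0,-1,0,0,0,24],[-1,0,-1,0,0,0,30],[-1,0,-1,0,0,0,36],[-1,0,-1,0,0,0,42],[-1,0,-1,0,0,0,48],[-1,0,-1,0,0,0,54],[-1,0,-1,0,0,0,60],[-1,0,-1,0,0,0,66],[-1,0,-1,0,0,0,72],[-1,0,-1,0,0,0,75],[-1,0,-1,0,0,0,75],[-1,0,-1,0,0,0,75]]])

```text
t: 5.25
tool_pos: [0.6222, -0.0324, 0.1226]
orientation: [[0.868, 0.015, 0.497], [0.016, -1.0, 0.003], [0.497, 0.005, -0.868]]
wrist_force: [-17.6, 8.3, 9.5]
width: 0.145
grasp_force: 40.0
```

Request:
carry_out(series=[[[1,0,0,0,0,0,0],[1,0,0,0,0,0,0],[1,0,0,0,0,0,0],[1,0,0,0,0,0,0],[1,0,0,-40,0,0,0],[1,0,0,-80,0,0,0],[1,0,0,-115,0,0,0],[1,0,0,-115,0,0,0]]])

```text
t: 6.05
tool_pos: [0.5661, -0.0341, 0.2282]
orientation: [[0.863, 0.014, 0.505], [0.016, -1.0, -0.0], [0.505, 0.009, -0.863]]
wrist_force: [0.8, -0.7, 0.3]
width: 0.997
grasp_force: 0.0
```

Run:
```python
from g import *
s=bot.read_state();print(s['t'],s['joints'],s['tool_pos'],s['width'])
th=np.radians(63); N=np.array([.426,.2303,0])
for b in (3,63,-57):
    y=np.array([np.cos(np.radians(b)),np.sin(np.radians(b)),0])
    for sg in(1,-1):
        z=np.array([0,0,-1.]);R=np.c_[np.cross(sg*y,z),sg*y,z]; print(b,sg);go(N+[0,0,.10],R)
c=shot('side','side2')
```

```text
6.05 [-0.2821 -0.2263  1.86    0.167   1.0025  1.2189] [ 0.5661 -0.0341  0.2282] 0.9968121294970045
3 1
shift mm [-181.2865 -267.3977   39.834 ] rot [ 24.6991 -23.0218 -89.7162]
3 -1
shift mm [-181.2865 -267.3977   39.834 ] rot [-22.8001 -24.4612  85.6919]
63 1
shift mm [-181.2865 -267.3977   39.834 ] rot [  40.1007   -9.2484 -147.4285]
63 -1
shift mm [-181.2865 -267.3977   39.834 ] rot [ -6.8792 -29.8279  27.2659]
-57 1
shift mm [-181.2865 -267.3977   39.834 ] rot [  8.9843 -29.3626 -31.3149]
-57 -1
shift mm [-181.2865 -267.3977   39.834 ] rot [-38.6717 -11.8327 143.4793]
```

View pics/side2.png

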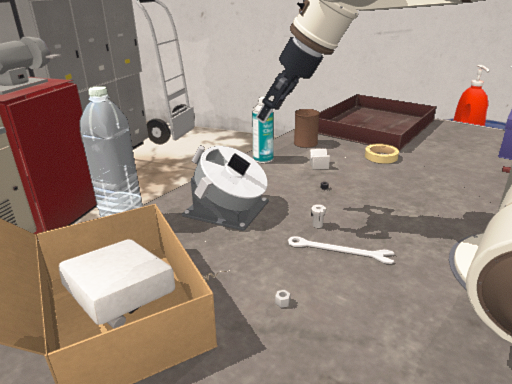

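Request:
carry_out(series=[[[1,-181,-267,40,9,-29.4,-31.3],[1,-181,-267,40,9,-29.4,-31.3],[1,-181,-267,40,9,-29.4,-31.3],[1,-181,-267,40,9,-29.4,-31.3],[1,-181,-267,40,9,-29.4,-31.3],[1,-181,-267,40,9,-29.4,-31.3],[1,-181,-267,40,9,-29.4,-31.3],[1,-181,-267,40,9,-29.4,-31.3],[1,-181,-267,40,9,-29.4,-31.3],[1,-181,-267,40,9,-29.4,-31.3],[0,-181,-267,40,9,-29.4,-31.3],[0,-181,-267,40,9,-29.4,-31.3]]])

```text
t: 7.3
tool_pos: [0.4257, 0.2299, 0.0964]
orientation: [[0.839, 0.544, -0.007], [0.544, -0.839, 0.002], [-0.005, -0.006, -1.0]]
wrist_force: [0.9, -0.2, 0.3]
width: 0.693
grasp_force: 0.0
```

Run:
```python
from g import *
s=bot.read_state();print(s['t'],s['joints'],s['tool_pos'],s['width'])
y=np.array([np.cos(np.radians(-57)),np.sin(np.radians(-57)),0]);z=np.array([0,0,-1.]);go([.426,.2303,.004],np.c_[np.cross(y,z),y,z])
t=shot('top','top3')['frame'];q=shot('side','side3')['frame']
r=lambda a,k:cv2.resize(a,None,fx=k,fy=k,interpolation=cv2.INTER_CUBIC)[:,:,::-1]
cv2.imwrite('pics/c5.png',np.hstack([r(t[115:215,215:315],4),r(q[200:300,230:330],4)]))
```

```text
7.3 [0.3326 0.0331 1.802  0.0045 1.3124 1.3274] [0.4257 0.2299 0.0964] 0.6933382837928064
shift mm [ 0.8847  0.312  92.4331] rot [-0.3227  0.2647 -0.0692]
```

View pics/c5.png

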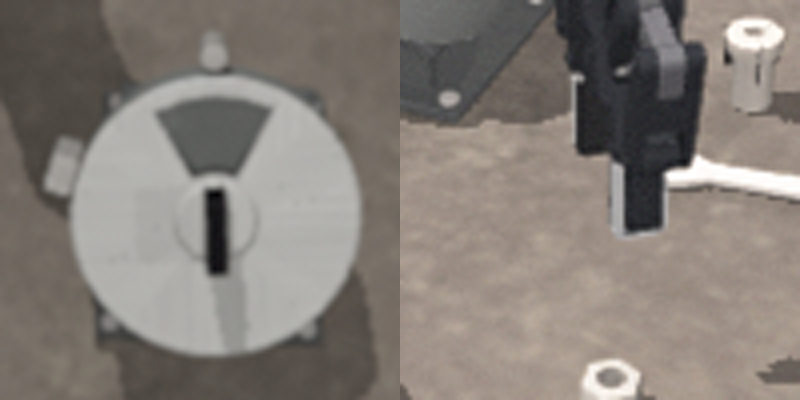

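Request:
carry_out(series=[[[0,1,0,40,0,0,0],[0,1,0,75,0,0,0],[0,1,0,93,0,0,0],[0,1,0,93,0,0,0],[-1,1,0,93,0,0,0],[-1,1,0,93,0,0,0],[-1,1,0,93,0,0,0],[-1,1,0,93,0,0,0],[-1,1,0,93,0,0,0]]], force=40)

```text
t: 8.3
tool_pos: [0.4256, 0.2313, 0.0037]
orientation: [[0.839, 0.545, -0.007], [0.545, -0.839, 0.002], [-0.004, -0.006, -1.0]]
wrist_force: [0.8, 0.0, -0.3]
width: 0.005
grasp_force: 0.0
```

Run:
```python
from g import *
t=shot('top','top4')['frame'];q=shot('side','side4')['frame']
r=lambda a,k:cv2.resize(a,None,fx=k,fy=k,interpolation=cv2.INTER_CUBIC)[:,:,::-1]
cv2.imwrite('pics/c6.png',np.hstack([r(t[220:300,130:210],5),r(q[250:330,240:320],5)]))
```

```text
(no output)
```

View pics/c6.png

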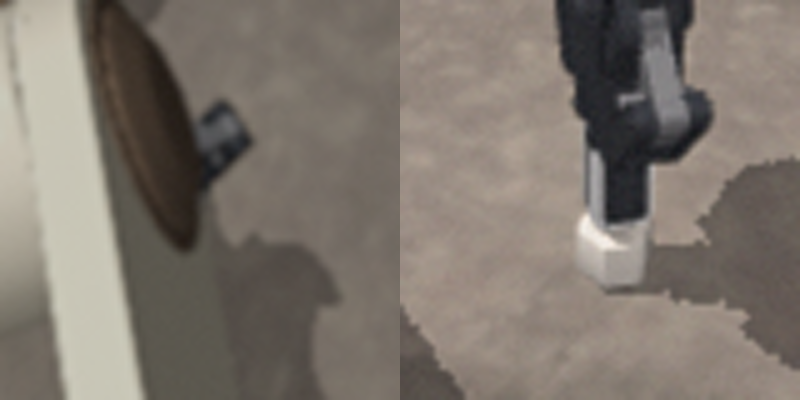

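Run:
```python
from g import *
ct,cs=load('top4'),load('side4')
print('tcp now side',proj(cs,[.4256,.2313,.0037]),'top',proj(ct,[.4256,.2313,.0037]), 'nut mid',proj(cs,[.4255,.2304,.0095]))
y=np.array([.545,-.839,0]);x=np.array([.839,.545,0])
for w in (-29,29):
  for e in(-11,11): print(w,e,proj(cs,np.array([.4257,.2299,.0984])+y*w*1e-3+x*e*1e-3))
for e in(-11,11): print('shut tip',proj(cs,np.array([.4256,.2313,.0037])+x*e*1e-3))
print(bot.read_state())
# nut blob
for f in('side0','side4'):
    g=load(f)['frame'][270:325,255:310].min(2); m=(g>150).astype(np.uint8); _,_,st,c=cv2.connectedComponentsWithStats(m); k=1+np.argmax(st[1:,4]); print(f,st[k]+[255,270,0,0,0],c[k]+[255,270])
```

```text
tcp now side [282.7956 301.2596] top [165.9656 258.1808] nut mid [283.0508 298.4477]
-29 -11 [295.2619 267.6725]
-29 11 [282.0473 269.7082]
29 -11 [285.4317 246.7101]
29 11 [273.1302 248.4727]
shut tip [288.7759 300.2478]
shut tip [276.7809 302.2773]
{'t': 8.4, 'joints': array([0.3354, 0.1375, 1.8991, 0.0049, 1.111 , 1.328 ]), 'qd': array([ 0.    ,  0.0019,  0.0007, -0.0008, -0.0018, -0.0011]), 'joint_efforts': array([ -0.003 , -60.6081, -47.5658,   0.0271,   0.0475,  -0.0003]), 'tool_pos': array([0.4255, 0.2312, 0.0034]), 'orientation': array([[ 0.8386,  0.5447, -0.0072],
       [ 0.5447, -0.8386,  0.0021],
       [-0.0048, -0.0057, -1.    ]]), 'wrist_force': array([ 0.0634, -0.6217,  0.1124]), 'wrist_torque': array([ 0.0114, -0.0121, -0.0169]), 'grasp_force': 0.0, 'width': -0.0009343433200333986}
side0 [275 290  15  15 120] [281.2333 296.0583]
side4 [275 281  14  25 121] [279.6942 296.0744]
```

Request:
carry_out(series=[[[0,0,0,0,0,0,0],[0,0,0,0,0,0,0],[0,0,0,0,0,0,0],[0,0,0,0,0,0,0],[0,0,0,2,0,0,0],[0,0,0,4,0,0,0],[0,0,0,4,0,0,0]]])

```text
t: 9.1
tool_pos: [0.4252, 0.2311, -0.0012]
orientation: [[0.839, 0.545, -0.008], [0.545, -0.839, 0.002], [-0.006, -0.006, -1.0]]
wrist_force: [0.9, -0.3, 0.6]
width: 0.5
grasp_force: 0.0
```

Run:
```python
from g import *
s=bot.read_state();print(s['t'],s['tool_pos'],s['width'],s['wrist_force'])
c=shot('side','side5')
g=c['frame'][255:325,250:320].astype(int)
# coarse map: dark '#', bright 'o'
for r in range(0,70,2): print(255+r,''.join('#' if v<75 else 'o' if v>165 else '.' for v in g[r].min(1)))
```

```text
9.1 [ 0.4252  0.2311 -0.0012] 0.5002007607742355 [ 0.9057 -0.2856  0.5666]
255 ....................##################.....######.....................
257 .....................#################......#####.....................
259 ......................#################......###......................
261 ......................#################.......##......................
263 ......................#################.......##......................
265 ......................#################........#......................
267 .........................###############........#.....................
269 ........................oo###############........####.................
271 .........................#################.......#####................
273 .........................##################......#####................
275 .........................##################...#.#####.................
277 .........................##################.#########.................
279 .........................###########################..................
281 .........................#####################
[... 899 characters left out ...]
.........................
307 ......................................................................
309 ......................................................................
311 ......................................................................
313 ......................................................................
315 ......................................................................
317 ......................................................................
319 ......................................................................
321 ......................................................................
323 ......................................................................
```

Request:
carry_out(series=[[[0,0,0,2,0,0,0],[0,0,0,4,0,0,0],[0,0,0,6,0,0,0],[0,0,0,6,0,0,0],[-1,0,0,6,0,0,0],[-1,0,0,6,0,0,0],[-1,0,0,6,0,0,0],[-1,0,0,6,0,0,0],[-1,0,0,6,0,0,0]]])

```text
t: 10.05
tool_pos: [0.4254, 0.2313, -0.0066]
orientation: [[0.839, 0.545, -0.007], [0.545, -0.839, 0.002], [-0.005, -0.006, -1.0]]
wrist_force: [-2.4, -0.3, 6.3]
width: 0.255
grasp_force: 39.4
```

Request:
carry_out(series=[[[-1,0,0,-20,0,0,0],[-1,0,0,-60,0,0,0],[-1,0,0,-110,0,0,0],[-1,0,0,-160,0,0,0],[-1,0,0,-200,0,0,0],[-1,0,0,-220,0,0,0],[-1,0,0,-220,0,0,0]]])

```text
t: 10.75
tool_pos: [0.428, 0.2311, 0.2161]
orientation: [[0.839, 0.545, -0.003], [0.545, -0.839, 0.004], [-0.0, -0.005, -1.0]]
wrist_force: [0.1, 0.2, -1.1]
width: 0.257
grasp_force: 39.4
```

Run:
```python
from g import *
s=bot.read_state();print(s['t'],s['tool_pos'],s['width'],s['grasp_force'])
go(D+.054*sx+.09*n,capR(0)); print(D+.054*sx+.09*n)
```

```text
10.75 [0.428  0.2311 0.2161] 0.25673878954700957 39.43202649126761
shift mm [ 27.4506 333.7139  -1.372 ] rot [-8.8749 29.2388 31.294 ]
[ 0.6328 -0.0338  0.2159]
```

Request:
carry_out(series=[[[-1,27,334,-1,-8.9,29.2,31.3],[-1,27,334,-1,-8.9,29.2,31.3],[-1,27,334,-1,-8.9,29.2,31.3],[-1,27,334,-1,-8.9,29.2,31.3],[-1,27,334,-1,-8.9,29.2,31.3],[-1,27,334,-1,-8.9,29.2,31.3],[-1,27,334,-1,-8.9,29.2,31.3],[-1,27,334,-1,-8.9,29.2,31.3],[-1,27,334,-1,-8.9,29.2,31.3],[-1,27,334,-1,-8.9,29.2,31.3],[-1,27,334,-1,-8.9,29.2,31.3]]])

```text
t: 11.85
tool_pos: [0.6311, -0.0336, 0.212]
orientation: [[0.868, 0.016, 0.495], [0.017, -1.0, 0.003], [0.495, 0.006, -0.869]]
wrist_force: [-0.1, -1.0, -0.9]
width: 0.261
grasp_force: 39.5
```

Run:
```python
from g import *
s=bot.read_state();print(s['t'],s['tool_pos'],s['width'],s['grasp_force'])
go(D+.054*sx-.0095*n,capR(0))
c=shot('side','side6'); f=c['frame'][110:200,180:290].astype(int)
for r in range(0,90,2): print(110+r,''.join('#' if v<75 else 'o' if v>165 else '.' for v in f[r].min(1)))
q=proj(c,s['tool_pos']); print('tcp px',q, 'nut mid px',proj(c,s['tool_pos']-.0161*s['orientation'][:,2]),'nut bottom',proj(c,s['tool_pos']-.0066*s['orientation'][:,2]))
```

```text
11.85 [ 0.6311 -0.0336  0.212 ] 0.26103183977724764 39.487330809643026
shift mm [ 3.9435  0.0691 96.8697] rot [0.074  0.2997 0.1041]
110 ..##..o.......oooooooooooooooooooooooooooooooooooooooooo.#############.oo.oooooooooooo..o.o..ooooooooooooooooo
112 ..o...........ooooooooooooooooooooooooooooooooooooooooo..############.oo.ooooooo..ooo.ooo.....oooooooooooooooo
114 ...............ooooooooooooooooooooooooooooooooooooooo..#######...##.ooo######........#######.oooooooooooooooo
116 ...............ooooooooooooooooooooo..o..oooooooooooo..#######...##.oooo..###################.oooooooooooooooo
118 ...............oooooooooooooooooooooooo.....oooooo....#######...##.ooooo.o.....#####.......##.oooooooooooooooo
120 ...............oooooooooooo...oooooooooo.........oo.########...##.oooooo.ooooo.####..##....##.oooooooooooooooo
122 ...............oooooooooo......ooooooo.o..........oo.######......o...oo..ooooo.##############.oooooooooooooooo
124 ...............oo.o...oo.......o..oooo............oooo..##.....oooooooo..ooooo.#####.#..##..#.oo..oooooooooooo
126 ...........................................
[... 3594 characters left out ...]
oooooooooooooo........................
190 ................ooooooooo..................ooooooooooooooooooooooooooooooooooooooooooo........................
192 ...............ooooooooo......................oooooooooooooooooooooooooooooooooooooo..........................
194 ................ooooooo............................oooooooooooooooooooooooooooooo.............................
196 ..................ooo....................................oooooooooooooooooooo.................................
198 ..............#...............................................................................................
tcp px [232.5401 129.4862] nut mid px [235.552 123.896] nut bottom [233.7676 127.208 ]
```

Request:
carry_out(series=[[[-1,4,0,30,0,0,0],[-1,4,0,60,0,0,0],[-1,4,0,80,0,0,0],[-1,4,0,90,0,0,0],[-1,4,0,95,0,0,0],[-1,4,0,96,0,0,0],[-1,4,0,96,0,0,0]]])

```text
t: 12.6
tool_pos: [0.6827, -0.0343, 0.1317]
orientation: [[0.868, 0.015, 0.497], [0.016, -1.0, 0.002], [0.497, 0.006, -0.868]]
wrist_force: [-0.8, 0.2, -0.6]
width: 0.26
grasp_force: 39.5
```

Run:
```python
from g import *
s=bot.read_state();print(s['t'],s['tool_pos'],s['wrist_force']);d=s['tool_pos']-D;print('h',d@n,'r',d@sx,'t',d@sy)
```

```text
12.6 [ 0.6827 -0.0343  0.1317] [-0.7953  0.1762 -0.6319]
h -0.007880671041082046 r 0.05510471060285297 t -0.0009247820926633167
```

Request:
carry_out(series=[[[-1,0,0,2,0,0,0],[-1,0,0,2,0,0,0],[1,0,0,2,0,0,0],[1,0,0,2,0,0,0],[1,0,0,2,0,0,0],[1,0,0,2,0,0,0],[1,0,0,2,0,0,0],[1,0,0,-40,0,0,0],[1,0,0,-90,0,0,0],[1,0,0,-110,0,0,0],[1,-54,0,-110,0,0,0],[1,-54,0,-110,0,0,0],[1,-54,0,-110,0,0,0]]])

```text
t: 13.9
tool_pos: [0.5804, -0.0355, 0.1994]
orientation: [[0.868, 0.014, 0.496], [0.015, -1.0, 0.002], [0.496, 0.006, -0.868]]
wrist_force: [0.9, 0.6, 0.4]
width: 1.004
grasp_force: 0.0
```

Run:
```python
from g import *
s=bot.read_state();print(s['t'],s['tool_pos'],s['wrist_force'],s['width'])
go(D+.011*n,capR(0))
c=shot('top','top7'); f=c['frame'][120:215,215:315].astype(int)
for r in range(0,60,1): print(120+r,''.join('%x'%(v//16) for v in f[r].min(1)[20:90]))
```

```text
13.9 [ 0.5804 -0.0355  0.1994] [0.8882 0.6167 0.3863] 1.0035293031681516
shift mm [ 0.073  -1.0631 90.8358] rot [0.1229 0.2865 0.0224]
120 4444445566555666666665655555666655666665555666666666666655555555555566
121 4444444555555555566665665555556655566655555555566666666665555565555556
122 4444444555555555556666666665556666665555555555555666666666556666555555
123 4444444455555555556666666665556777766555555555555566666666655566555565
124 4444444455555555555666666655556788766555555555555666666666655555555555
125 4444444455555555555565666555566888776555555555555665566666555555555555
126 4444444455555555555555565555567899886555555555555566666666555555555555
127 4444444445555555555555555556567999987656555555555555666665555555555555
128 4444444444555555555555555556568999997655656555565666666665555555555555
129 4444444444455555555555566566668999997655666666666666666665555555555555
130 4444444444455555555555556666667899987655666666666666666666555555555555
131 4444444444445555555565566666666788876556666666666666666666655555555555
132 4444443444445555555666666666666666654456666666666666666666666
[... 2834 characters left out ...]
aaaaaaaaaaaaaaaaaaaaaaaa9
171 aaaaaaaaaaaaaaaaaa99aa9999aaaa952111479aaaa99aaaaaaaaaaaaaaaaaaaaaaaa9
172 aaaaaaaaaaaaaaaaaa99aa9999aaaa852111479aaaa99aaaaaaaaaaaaaaaaaaaaaaaa9
173 aaaaaaaaaaaaaaaaaaaaaa99999aaa852111479aaa999aaaaaaaaaaaaaaaaaaaaaaaa8
174 aaaaaaaaaaaaaaaaaaaaaa99999aaa852111379aaa999aaaaaaaaaaaaaaaaaaaaaaaa8
175 aaaaaaaaaaaaaaa9aaaaaaa99899aa852111379aa989aaaaaaaaaaaaaaaaaaaaaaaa98
176 aaaaaaaaaaaaaaa99aa9a9a99999aa852111369a9999aaaaaaaaaaaaaaaaaaaaaaaa97
177 aaaaaaaaaaaaaaaa99a99aaaa998998521113689899aaaaaaaaaaaaaaaaaaaaaaaaa97
178 aaaaaaaaaaaaaaaa9999aaaaaa9999852111368889aaaaaaaaaaaaaaaaaaaaaaaaaa86
179 aaaaaaaaaaaaaaa99999aaaaaaa98875211136889aaaaaaaaaaaaaaaaaaaaaaaaaa986
```

Request:
carry_out(series=[[[1,0,-1,40,0,0,0],[1,0,-1,70,0,0,0],[1,0,-1,90,0,0,0],[1,0,-1,93,0,0,0],[1,0,-1,93,0,0,0],[-1,0,-1,93,0,0,0],[-1,0,-1,93,0,0,0],[-1,0,-1,93,0,0,0],[-1,0,-1,93,0,0,0],[-1,0,-1,93,0,0,0],[-1,0,-1,93,0,0,0],[-1,0,-1,93,0,0,0],[-1,0,-1,93,0,0,0]]], force=40)

```text
t: 15.25
tool_pos: [0.6271, -0.0325, 0.1194]
orientation: [[0.868, 0.016, 0.496], [0.015, -1.0, 0.005], [0.496, 0.004, -0.868]]
wrist_force: [-7.0, 18.0, 9.6]
width: 0.151
grasp_force: 41.1
```

Run:
```python
from g import *
c=load('top7'); o,d=ray(c,269.5,153); h=-.026; P=o+d*((D+h*n-o)@n)/(d@n); print('nut r-52',(P-D)@sx-.052,'t',(P-D)@sy)
go(D+.009*n,capR(0)); go(D+.009*n,capR(72))
```

```text
nut r-52 -0.020200090867679148 t -0.003767232709240466
shift mm [-0.8514  1.7459  0.1823] rot [-0.0414  0.2719  0.0422]
shift mm [-0.8514  1.7459  0.1823] rot [ -0.2066   0.2091 -71.9577]
```

Request:
carry_out(series=[[[-1,0,-1,0,0,0,-6],[-1,0,-1,0,0,0,-12],[-1,0,-1,0,0,0,-18],[-1,0,-1,0,0,0,-24],[-1,0,-1,0,0,0,-30],[-1,0,-1,0,0,0,-36],[-1,0,-1,0,0,0,-42],[-1,0,-1,0,0,0,-48],[-1,0,-1,0,0,0,-54],[-1,0,-1,0,0,0,-60],[-1,0,-1,0,0,0,-66],[-1,0,-1,0,0,0,-70],[-1,0,-1,0,0,0,-72],[-1,0,-1,0,0,0,-72],[-1,0,-1,0,0,0,-72]]])

```text
t: 16.75
tool_pos: [0.6262, -0.0309, 0.1187]
orientation: [[0.253, 0.832, 0.494], [0.956, -0.294, 0.006], [0.15, 0.471, -0.869]]
wrist_force: [-17.4, 22.6, 12.4]
width: 0.141
grasp_force: 42.3
```

Request:
carry_out(series=[[[1,0,0,0,0,0,0],[1,0,0,0,0,0,0],[1,0,0,0,0,0,0],[1,0,0,0,0,0,0],[1,0,0,0,0,0,0],[1,0,0,-40,0,0,0],[1,0,0,-80,0,0,0],[1,0,0,-120,0,0,0],[1,0,0,-140,0,0,0],[1,0,0,-140,0,0,0]]])

```text
t: 17.75
tool_pos: [0.558, -0.0339, 0.2439]
orientation: [[0.254, 0.828, 0.5], [0.956, -0.294, 0.001], [0.147, 0.478, -0.866]]
wrist_force: [-0.0, -0.9, -0.8]
width: 0.997
grasp_force: 0.0
```

Run:
```python
from g import *
s=bot.read_state();print(s['t'],s['tool_pos'],s['wrist_force'],s['width'])
c=shot('top','top8'); f=c['frame'][120:215,215:315].astype(int)
for r in range(14,90,2): print(120+r,''.join('%x'%(v//16) for v in f[r].min(1)[10:90]))
c=shot('side','side8'); f=c['frame'].astype(int)
for r in range(144,200,2): print(r,''.join('%x'%(v//16) for v in f[r,190:270].min(1)))
```

```text
17.75 [ 0.558  -0.0339  0.2439] [-0.0268 -0.8969 -0.7692] 0.9974334571778671
134 3333444444444444333334455555566666788999aa9999aa99987776666655556666565566555555
136 43344444444444444443444455667899aaabbaaaaaaaaaaaaaabaaaa987766555555556666655555
138 434444444444444444554455689aaaaaaaaaaaaaaaaaaaaaaaaaaaaaaaaaa9865555555666665555
140 443444444444444335666679abbaaaaaaaaaaaaaaaaaaaaaaaaaaaaaaaaaaaaa9865555566665566
142 444443444434444334679aaaaaaaaaaaaaaaaaaaaaaaaaaaaaaaaaaaaaaaaaaaaaa9765566655566
144 4443333343344444579abaaabaaaaaaaaaaaaaaaaaaaaaaaaaaaaaaaaaaaaaaaaaaaa97556556666
146 43334444444444468aaaaaaaaaaaaaaaaaaaaaaaaaaaaaaaaaaaaaaaaaaaaaaaaaaaaaa875555566
148 3343444444333579aaaa9aabaaaaaaaaaaaaaaaaaaaaaaaaaaaaaaaaaaaaaaaaaaaaaaaaa8655556
150 33346777665458aaaaa86689aaaaaaaaaaaaaaaaaaaaaaaaaaaaaaaaaaaaaaaaaaaaaaaaaa975555
152 3345787777668aaaa976666689aaaaaaaaaaaaaaaaaaaaaaaaaaaaaaaaaaaaaaaaaaaaaaaaa97555
154 335799988768aaa9866667766689aaaaaaaaaaaaaaaaaaaaaaaaaaaaaaaaaaaaaaaaaaaaaaaa9765
156 34689999878aaa9866677777776679aaaaaaaaaaaaaaaaaaaaaaaaaaaaaaaaaaaaaaaaaaaaaaa975
158
[... 3886 characters left out ...]
ccccccccccccccccc988
184 7555557abccccccccda76658bfffffeba9999acfffeeefffeeeeeeeeeffedcccccccccccccccc988
186 76555558ccccccccb766777777beffffffcaacffeeeeeffeefeeeeeeeeeefeedccccccccdfffe988
188 765556accccccccb7666777777788befffffeeeeeeeeeeeffeefeeeeeeeeeeeeeecccdeeeefea788
190 86556acccbccccb766777777777777779cefeeeeeeeeeefeeffeeeeeeeeeeeeeeeeeeeeeefea8788
192 87558cccccccca6666777777777777777678aceeffeeeeffeeeffeeeeeeeeeeeeeeeeeffec878888
194 875457dccccca667777777777777777777776778aabdeefffffeffeeeeeeeeeeeeeefec977887888
196 77545547bcca66667777777777777777777777776666789abccddeeefeeefffedcb9865555555555
198 8764445557965555556777777777777777677767776666666666677788877766555554459aa97555
```

Run:
```python
from g import *
c=load('top8'); a=[]
for u,v in((244.6,149.2),(237.6,174.5)):
    o,d=ray(c,u,v); P=o+d*((D-o)@n)/(d@n); a.append(ang(P)); print(a[-1],np.linalg.norm(P-D))
m=np.mean(a); print('cap deg',m)
if abs(m-71.8)<4.5: print(order.finish_job())
```

```text
48.257822936659956 0.07422681659487701
98.95528494595281 0.07553972208213579
cap deg 73.60655394130639
the job is handed in; nothing more can be done
None
```

The larger nut is in the pocket with the round stud, the cap is turned back to about 73.6° against the 72° shut mark (limit ±8°), and the job is handed in at about 18 s. The smaller nut was not touched; the nut's final position inside the pocket was estimated from the top camera before the cap was closed.

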